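Set the staining shaker to its fifth speed and start it

ROBOT

A 6-joint arm with a two-finger parallel gripper is mounted at the origin on a cart in front of the work surface, level with it; the furniture and walls round the work are solid. World frame = base frame: x ahead of the robot, y to its left, z up, the work surface at z = 0. Lengths are in m, angles in degrees, forces in N, time in s.
With the tool pointing down it reaches from about 0.375 to 0.925 m from the base axis. Payload 5.7 kg.
Tool frame: the origin (TCP) lies at the very end of the fingers, on their centre line; the grasp point (between the pads) lies 19 mm behind it (hold_point_z is the distance from the TCP to the grasp point, in m); z points along the fingers, y is the direction in which the jaws open and shut (so a half turn about z gives the same grasp; the last joint's range is limited). The gripper opens to 85 mm and grips with 20 to 120 N. Pads are 22 mm wide; open, the fingers measure 114 mm over their backs; the gripper's body (76 mm by 85 mm) begins 54 mm behind the grasp point. The pads swing forward as they close: fully open they stand 13 mm farther back than shut.
Start: joints at [67.03, 20.558, 86.54, -0, 72.909, -6.595], TCP at [0.169, 0.576, 0.231] pointing down, gripper open.
Joint ranges: [-170.27, 170.27], [-57.76, 135], [12.27, 136.19], [-55.21, 235.2], [11.17, 155.16], [-170.74, 170.74]. Speed limits (degrees/s): [136.94, 136.94, 180, 180, 180, 180].

INTERFACE

Orientations are given as [roll, pitch, yaw] about the fixed x, y, z axes, in that order (R = Rz(yaw) Ry(pitch) Rx(roll)).
In Python, from rig import read_state, read_camera, camera_model, job_done, hold_point_z gives the robot as it stands.
- The arm moves only by the shell command python3 -m handwheel 'ROWS' [FORCE]. ROWS is JSON, a list of rows, each an object with "travel": the shift along the tool's x, y, z in cm, a list of three; "angular": the turn, a rotation vector about the tool's x, y, z in rad, a list of three; "jaw": the finger opening in cm, from 0 to 8.54. In form: [{"travel": [dx, dy, dz], "angular": [ax, ay, az], "jaw": jaw}, ...]. A call has 1 to 20 rows; each row is the pose to reach, as a shift and turn from the pose commanded when the call began, along the tool's axes at that moment; what a row does not reach only later rows make up. A row lasts 1/10 s, in which the tool goes at most 50 mm and 8.59 degrees, less where a joint would pass 70% of its speed; a pose out of reach is approached as far as the arm can. A call with a gripper value outside its range is refused whole. The fingers move at their own pace and stop on an object; FORCE is the grip in N (left out, the last holds). Time passes only in rows, so rows that repeat a pose let the fingers close. It gives the time, the measured TCP pose, the force and the opening at its end, in the units of the state.
- read_state(): the state, without advancing time (a new reading comes with each control period).
- read_camera(name): name is "scene" or "top" or "wrist"; returns the picture (400x640x3 uint8, red, green, blue); there is no depth.
- camera_model(name): a dict with "fx", "fy", "cx", "cy" (pixels), "R" (3x3) and "t" (3): a world point X has camera coordinates R X + t. Camera axes: x right, y down, z forward; pixel columns grow to the right and rows downward; lengths in m; the calibration is good to about 2 mm. A picture is of the moment at which its call begins: read the wrist's pose just before it. camera_model takes no time and is no camera call; for the wrist camera it gives the pose at the moment of the call.
- job_done(): hands the job in, once; it reports no verdict.
The state is a dict: "clock": time; "joints": joint angles; "joint_velocities": joint speeds; "tau": joint torques, N m; "position": TCP position; "tool_rot": TCP orientation; "force": force on the tool from outside, world axes, zero at the start; "moment": the same for the moment, N m; "width": finger opening in m.
Only numpy, scipy, OpenCV 4.12 (cv2) and the standard library are available. Lean on these libraries where they do the work, as an engineer would, in place of code of your own. Each camera call takes 0.05 s, during which the arm holds its last target.

TASK

The dishes on the shaker are ready to be agitated: with a fingertip, push the pointer of the speed selector clockwise, click by click, until it has clicked into the fifth speed mark after the red off dot, and only then press the green start key fully down and let it go. Only touch and push, never pinch the pointer between the fingers or lift anything; do not press the red stop key, do not shove the shaker along the trolley, and leave the dishes and the things around it where they stand.

Things in the scene. Friction and masses are not known exactly. Their poses are not given: they have to be found in the camera images.
- shaker: orbital shaker, light grey, 250 mm deep (x) by 240 mm wide (y), 2 to 3 kg, loose on four rubber feet. Origin: centre of the underside; x to its back, y to its left. Control panel in front (x -125 to -20 mm), sloping 0.17 rad down to the operator, 43 mm high in front, 60 at its back: selector right, green key left of the middle, red key far left. Behind it a dish platform, mat 74 mm, rail 78 mm high
- dial_centre (a point): point on the selector's axis, on the panel surface. z: panel normal and turning axis; x: up the slope (12 o'clock); y: to the left (9 o'clock). Marks lie 41 mm from the axis: red off dot 105 degrees anticlockwise of 12 o'clock seen from above, then seven white marks, each thicker than the last, every 30 degrees clockwise; the fifth is 45 degrees clockwise of 12 o'clock
- speed (a joint): selector angle in rad, growing clockwise from above: 0 = off dot, 0.5236 (30 degrees) a click, fifth speed 2.618, last (seventh) 3.665. A sprung ball holds it in each position; it starts in one of positions 0 to 3. Passing a click takes about 0.06 N m (some 2 N near the pointer's end); past half way it snaps on by itself, ahead of the finger
- pointer_nose (a point): end of the black selector's pointer, 36 mm from the axis, 18 mm above the panel; its x axis points outward along the pointer. A low round skirt (diameter 35, to 8 mm above the panel) carries an upright bar 12 mm wide, from 14 mm behind the axis to the half-round nose; its sides reach from 8 to 31 mm above the panel. White line along the top
- flank_left: the upright side of the pointer bar facing anticlockwise (the one to push on for clockwise), 42 mm long and 19 mm high; origin on the selector's axis at the panel's surface, turns with the selector
- flank_right: the opposite upright side of the pointer bar, facing clockwise; origin on the selector's axis at the panel's surface
- start_key_top (a point): centre of the top face of the green round start key (diameter 25 mm; when released its top stands 10 mm above the panel and 7 mm above its grey bezel, which has a diameter of 33 mm); z is the panel's outward normal. Moves with the key
- start_key (a joint): travel of the green start key in m: 0 released, 0.004 fully down; springs back by itself; takes about 1.2 N to start and 4 N fully down
- stop_key_top (a point): centre of the top face of the red round stop key, of the same size, 48 mm to the left of the green one
- stop_key (a joint): travel of the red stop key in m: 0 released, 0.004 fully down
- dish: open clear glass staining dish, 60x66x40 mm, loose on the left half of the platform; origin centre of its underside
- petri: clear petri dish, diameter 60, 15 mm high, loose on the right half of the platform; origin centre of its underside
- strip_pot: white pot with black cap and coloured squares, diameter 43, 87 mm high, on the trolley; origin centre of its underside
- coverslips: small square box with blue lid, 52x52x23 mm, on the trolley; origin centre of its underside
- dropper: brown dropper bottle, diameter 38, 103 mm high, on the trolley; origin centre of its underside
- dye_bottle: red wash bottle with a thin curved spout, 58x72x176 mm, on the trolley; origin centre of its underside
- tub_red_lid: white tub with red lid, diameter 130, 110 mm high, on the trolley; origin centre of its underside
- carton_tr_0: white carton with purple band, 50x55x95 mm, on the trolley; origin centre of its underside

How it is judged (in metres and radians):
On the way, in this order (a step that is already met when the one before it is completed fails the run):
1. the selector rests clicked in at the fifth speed (value of joint speed between 2.488 and 2.748 rad), for 0.3 s.
2. with the selector there, the green start key is pressed fully down (all of step 1 and value of joint start_key above 0.0033 m), for 0.05 s.
At the end, for the whole second after the job is handed in: The speed selector rests within 0.13 rad of the fifth speed (2.618 rad), both keys are released (within 0.8 mm), the shaker is within 15 mm and all other things are within 20 mm of where they stood (all of step 1 and value of joint each of start_key, stop_key below 0.0008 m and velocity of joint speed between -0.05 and 0.05 rad/s and distance of shaker from where it was at the start of the episode below 0.015 m and distance of each of dish, petri, strip_pot, coverslips, dropper, dye_bottle, tub_red_lid, carton_tr_0 from where it was at the start of the episode below 0.02 m); the robot touches nothing.
It fails at once if the start key is pressed while the selector is not at the fifth speed (value of joint start_key above 0.002 m and not (value of joint speed between 2.488 and 2.748 rad)).
It fails at once if the red stop key is pressed (value of joint stop_key above 0.002 m).
It fails at once if the pointer is pinched: both its sides are pressed at once (over 1.5 N each) (contact force between the fingers and flank_left above 1.5 N and contact force between the fingers and flank_right above 1.5 N).
It fails at once if the shaker is shoved or lifted by more than 15 mm (distance of shaker from where it was at the start of the episode above 0.015 m).
It fails at once if a dish or another thing is moved, tipped over or lifted (more than 20 mm) (distance of any of dish, petri, strip_pot, coverslips, dropper, dye_bottle, tub_red_lid, carton_tr_0 from where it was at the start of the episode above 0.02 m or angle between any of dish, petri, strip_pot, coverslips, dropper, dye_bottle, tub_red_lid, carton_tr_0's own z axis and vertical above 0.5 rad).
It also fails if it takes over 54 s, if anything falls off the work surface, if the arm or the gripper's body presses on something with over 40 N, if the wrist force passes 120 N, or if a joint passes its speed limit or range.

## Working session

There is one attempt and no reset: what is moved stays moved. The work goes in short steps, Python scripts to look and compute and a shell command to move; the robot and the scene stay as the last step left them, time stands still between calls to the robot, and variables do not carry over. Pictures are saved under pics/ and viewed, and the job is handed in when it is done.

```bash
mkdir -p pics
python3 - <<'E'
from rig import *
import cv2
print(read_state(), hold_point_z)
for n in ("scene","top","wrist"):
    m=camera_model(n); print(n,m)
    cv2.imwrite(f"pics/a_{n}.png",read_camera(n)[:,:,::-1])
E
```

```text
{'clock': 0.0, 'joints': array([ 6.70293919e+01,  2.05947756e+01,  8.65996182e+01,  8.42253353e-04,
        7.29099663e+01, -6.59258322e+00]), 'joint_velocities': array([-0.0092683 , -0.05548476,  0.11616072,  0.07321649,  0.02326575,
        0.00868726]), 'tau': array([ 2.47340708e-03, -5.27615905e+01, -2.78628570e+01,  4.14581802e-05,
        1.27525636e-02,  5.21346396e-05]), 'position': array([0.16889247, 0.57501679, 0.23048224]), 'tool_rot': array([-1.79896422e+02, -1.27807097e-02,  1.63621715e+02]), 'force': array([-0.04763742,  0.34373221, -0.34371543]), 'moment': array([-0.02722266, -0.03783285,  0.0352877 ]), 'width': 0.08542190070816119} 0.0187
scene {'fx': 367.85301178648217, 'fy': 367.85301178648217, 'cx': 320.82708612714356, 'cy': 196.67821143547596, 'R': array([[ 0.88218305, -0.47086613, -0.006177  ],
       [-0.27679853, -0.50788988, -0.8157392 ],
       [ 0.38096673,  0.72134108, -0.5783869 ]]), 't': array([-0.46315375,  0.22320997,  0.70024447])}
top {'fx': 366.3648394079448, 'fy': 366.3648394079448, 'cx': 319.3173015376723, 'cy': 206.28311641527367, 'R': array([[-5.51116035e-03, -9.99984795e-01,  1.90042109e-04],
       [-9.97759158e-01,  5.48622163e-03, -6.66825640e-02],
       [ 6.66805075e-02, -5.57114557e-04, -9.97774223e-01]]), 't': array([0.00176864, 0.54495957, 1.12434901])}
wrist {'fx': 277.05992833451444, 'fy': 277.05992833451444, 'cx': 323.5395369360189, 'cy': 200.58475581508796, 'R': array([[ 0.28104165,  0.95969429, -0.00156986],
       [ 0.92375595, -0.27007311,  0.27154274],
       [ 0.26017404, -0.07776499, -0.9624251 ]]), 't': array([-0.59838761, -0.03601123,  0.37742969])}
```

View pics/a_scene.png

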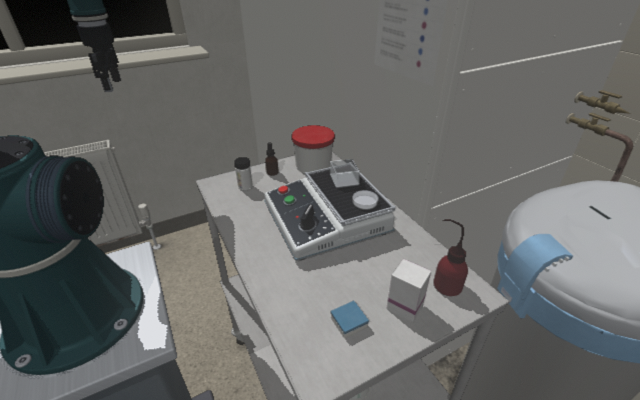

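View pics/a_top.png

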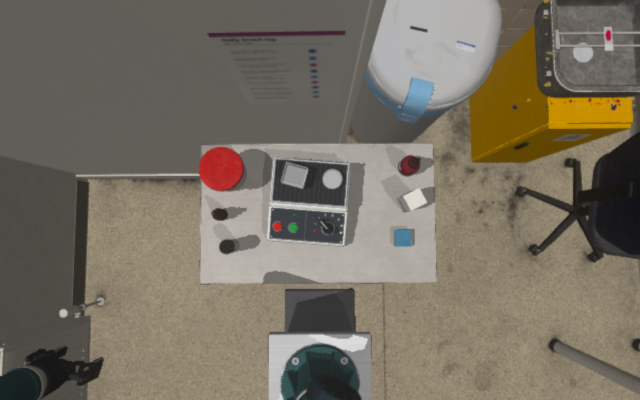

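View pics/a_wrist.png

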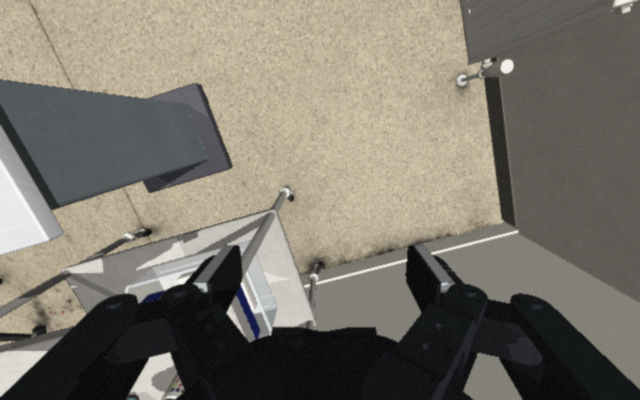

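The shaker is at about (310,200) in the top view: red key (277,226), green (293,228), selector (326,227). In the scene view the selector is near (307,217). The wrist camera does not see the trolley top. I'll zoom in next.

Run:
```python
import cv2
a=cv2.imread("pics/a_top.png")[195:255,258:358]; cv2.imwrite("pics/b_top.png",cv2.resize(a,None,fx=8,fy=8,interpolation=cv2.INTER_CUBIC))
a=cv2.imread("pics/a_scene.png")[165:265,255:400]; cv2.imwrite("pics/b_scene.png",cv2.resize(a,None,fx=5.5,fy=5.5,interpolation=cv2.INTER_CUBIC))
```

```text
(no output)
```

View pics/b_top.png

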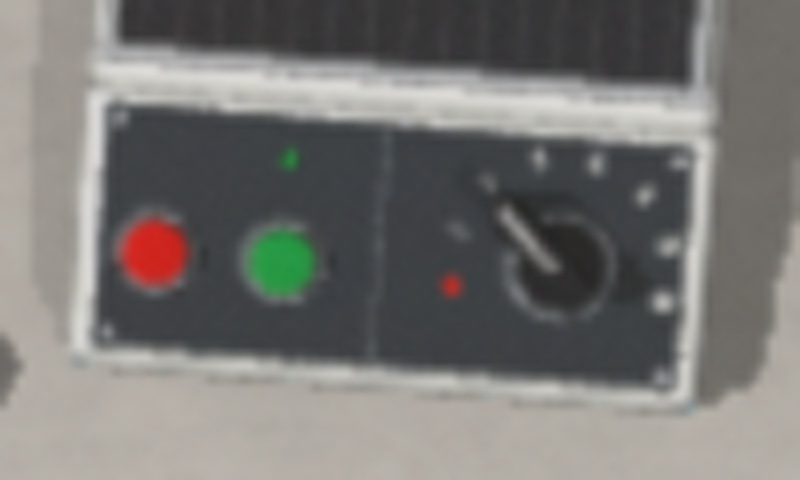

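View pics/b_scene.png

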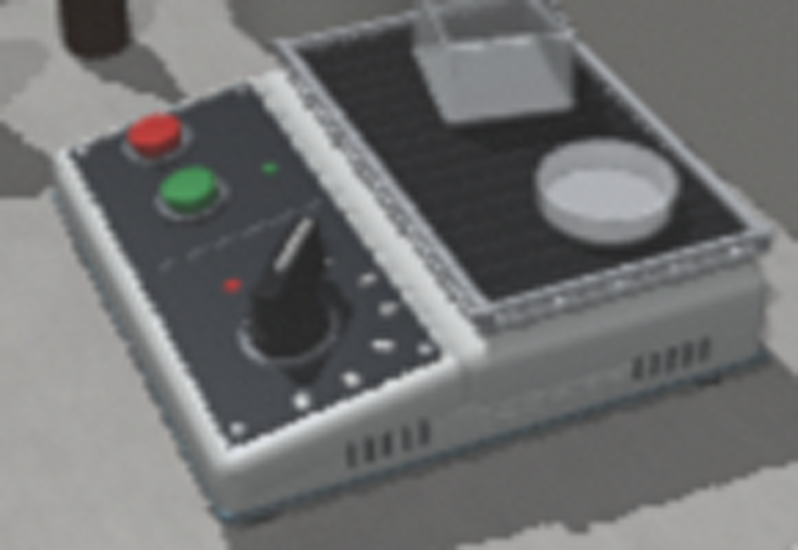

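Seen from above, the pointer aims up-left at the second mark (about -45°), so it is at position 2 and needs three clicks. Now I'll measure positions on the panel.

```bash
cat > h.py <<'E'
import numpy as np, cv2
from rig import *
def ray(m,u,v):
    R=np.array(m["R"]);t=np.array(m["t"])
    d=R.T@np.array([(u-m["cx"])/m["fx"],(v-m["cy"])/m["fy"],1]); return -R.T@t,d/np.linalg.norm(d)
def onplane(m,u,v,p,n):
    o,d=ray(m,u,v); return o+d*((p-o)@n)/(d@n)
def tri(obs):
    A=np.zeros((3,3));b=np.zeros(3)
    for m,u,v in obs:
        o,d=ray(m,u,v);P=np.eye(3)-np.outer(d,d);A+=P;b+=P@o
    X=np.linalg.solve(A,b)
    return X,[np.linalg.norm(np.cross(X-ray(*q)[0],ray(*q)[1])) for q in obs]
def cents(img,mask,lo=3):
    n,l,s,c=cv2.connectedComponentsWithStats(mask.astype(np.uint8))
    return [(c[i].round(2).tolist(),int(s[i,4])) for i in range(1,n) if s[i,4]>=lo]
E
python3 - <<'E'
from h import *
for n,box in (("top",(200,250,262,352)),("scene",(170,260,258,350))):
    a=cv2.imread(f"pics/a_{n}.png").astype(int); y0,y1,x0,x1=box
    k=np.zeros(a.shape[:2],bool);k[y0:y1,x0:x1]=1
    B,G,R=a[...,0],a[...,1],a[...,2]
    print(n,"red",cents(a,k&(R>G+50)&(R>B+50))); print("green",cents(a,k&(G>R+40)&(G>B+25)))
    br=k&(a.min(2)>105); print("bright",[c for c in cents(a,br,2) if c[1]<40])
E
```

```text
top red [([276.8, 226.3], 61), ([314.17, 230.17], 6)]
green [([293.67, 214.67], 3), ([292.67, 227.44], 55)]
bright [([325.0, 214.5], 2), ([332.0, 215.0], 3), ([338.25, 219.0], 4), ([323.36, 224.5], 14), ([322.5, 231.5], 2)]
scene red [([282.63, 188.63], 51), ([296.8, 216.4], 5)]
green [([288.87, 198.38], 47)]
bright [([284.5, 202.5], 2), ([307.68, 209.16], 19), ([321.33, 215.33], 3), ([325.0, 220.5], 6), ([300.0, 228.14], 7), ([324.29, 227.43], 7), ([318.5, 233.5], 6), ([297.8, 242.4], 5)]
```

```bash
cat > fit.py <<'E'
from h import *
T=camera_model("top");S=camera_model("scene")
print("red",tri([(T,276.8,226.3),(S,282.63,188.4)]))
print("grn",tri([(T,292.67,227.44),(S,288.87,198.2)]))
print("dot",tri([(T,314.17,230.17),(S,296.8,216.4)]))
z=lambda u,v:(258+(u+.5)/8-.5,195+(v+.5)/8-.5)
# front edge corners at z~43 (panel rim)
fl=z(78,352);fr=z(690,400)
A=onplane(T,*fl,np.array([0,0,.043]),np.array([0,0,1.]));B=onplane(T,*fr,np.array([0,0,.043]),np.array([0,0,1.]))
print(A,B,np.linalg.norm(A-B)); d=A-B; yaw=np.arctan2(-d[0],d[1]); print("yaw edge",np.degrees(yaw))
f=(A+B)/2
marks={-105:(314.17,230.17),-75:z(458,230),-45:z(487,183),-15:z(540,158),15:z(597,165),45:z(645,195),75:z(668,245),105:z(662,300)}
for yaw in (yaw,):
    X=np.array([np.cos(yaw)*np.cos(.17),np.sin(yaw)*np.cos(.17),np.sin(.17)]);Y=np.array([-np.sin(yaw),np.cos(yaw),0]);N=np.cross(X,Y)
    p0=f.copy();
    ang=np.array(list(marks));P=np.array([onplane(T,*marks[a],p0,N) for a in marks])
    q=np.c_[(P-p0)@X,(P-p0)@Y]
    th=np.radians(ang);m=.041*np.c_[np.cos(th),-np.sin(th)]
    # rigid fit
    qc=q-q.mean(0);mc=m-m.mean(0);H=mc.T@qc;r=np.arctan2(H[0,1]-H[1,0],H[0,0]+H[1,1])
    Rr=np.array([[np.cos(r),-np.sin(r)],[np.sin(r),np.cos(r)]])
    c=q.mean(0)-Rr@m.mean(0);res=q-(m@Rr.T+c)
    print("rot deg",np.degrees(r),"res mm",(np.abs(res)*1e3).round(1).tolist(),"scale",np.sqrt((qc**2).sum()/(mc**2).sum()))
    C=p0+c[0]*X+c[1]*Y;print("dial",C, "panel c",c)
    for nme,uv in (("red",(276.8,226.3)),("grn",(292.67,227.44))):
        W=onplane(T,*uv,p0+.01*N,N);print(nme,W,((W-p0)@X),((W-p0)@Y))
    for uv in (z(503,208),z(553,268)):
        W=onplane(T,*uv,p0+.031*N,N)-C;print("line",W@X,W@Y,np.degrees(np.arctan2(-(W@Y),W@X)))
E
python3 fit.py
```

```text
red (array([0.48254727, 0.1268665 , 0.0569233 ]), [np.float64(0.00033580719820368765), np.float64(0.0003358071982036135)])
grn (array([0.47883229, 0.0792284 , 0.05724475]), [np.float64(0.0003730137763213391), np.float64(0.00037301377632128113)])
dot (array([0.47013927, 0.01497196, 0.04814293]), [np.float64(0.0005708594922473396), np.float64(0.0005708594922473211)])
[0.44605734 0.15703955 0.043     ] [ 0.42666702 -0.07478626  0.043     ] 0.23263531672055984
yaw edge -4.781192100467571
rot deg 0.1370108353214992 res mm [[0.0, 0.2], [0.2, 0.2], [0.0, 0.9], [0.4, 0.1], [0.6, 0.2], [0.0, 0.7], [0.1, 0.3], [0.3, 0.3]] scale 1.0037620596738035
dial [ 0.47787297 -0.02581264  0.05105856] panel c [ 0.04763241 -0.0632464 ]
red [0.4828208  0.12639891 0.0598734 ] 0.041479200205910643 0.08884790072235431
grn [0.47915141 0.07889105 0.05992544] 0.04178683337443052 0.04119951757438581
line 0.02440568251434766 0.023220584023466755 -43.57458630149608
line 0.003718627263227489 0.0032423313813864578 -41.08570086116373
```

```bash
cat > plan.py <<'E'
from h import *
from scipy.spatial.transform import Rotation as Ro
yaw=np.radians(-4.7);C=np.array([.4779,-.0258,.0505]);G=np.array([.479,.079,.059])
X=np.array([np.cos(yaw)*np.cos(.17),np.sin(yaw)*np.cos(.17),np.sin(.17)]);Y=np.array([-np.sin(yaw),np.cos(yaw),0]);N=np.cross(X,Y)
def push(th,r,d,h):   # tool at pointer angle th(deg), radius r, d behind centreline, h above panel (mm)
    a=np.radians(th);D=np.cos(a)*X-np.sin(a)*Y;t=-np.sin(a)*X-np.cos(a)*Y
    return C+1e-3*(r*D-d*t+h*N),np.c_[-t,D,-N]
def cur():
    s=read_state();return np.array(s["position"]),Ro.from_euler("xyz",s["tool_rot"],degrees=True).as_matrix()
def rel(p,R,base=None):
    p0,R0=base or cur()
    print("travel cm",(R0.T@(p-p0)*100).round(2).tolist(),"ang",Ro.from_matrix(R0.T@R).as_rotvec().round(4).tolist(), "world",p.round(4).tolist())
def panel():
    p,R=cur();q=p-C;print("panel mm",[round(float(q@v)*1e3,1) for v in(X,Y,N)],"force",read_state()["force"].round(2),"z.N",R[:,2]@-N, "ang of tool y",np.degrees(np.arctan2(-(R[:,1]@Y),R[:,1]@X)),"w",read_state()["width"],"t",read_state()["clock"])
E
python3 -c "
from plan import *
p,R=push(-45,26,27,110);rel(p,R)"
```

```text
travel cm [-43.94, -45.66, 7.24] ang [-0.0833, -0.1515, 0.5803] world [0.4617, 0.0131, 0.1588]
```

```bash
python3 -m handwheel '[{"travel":[-4,-4,0],"angular":[-0.008,-0.015,0.058],"jaw":0},{"travel":[-8,-8,0],"angular":[-0.016,-0.03,0.116],"jaw":0},{"travel":[-12,-12,0],"angular":[-0.024,-0.045,0.174],"jaw":0},{"travel":[-16,-16,0],"angular":[-0.033,-0.06,0.232],"jaw":0},{"travel":[-20,-20,0],"angular":[-0.041,-0.075,0.29],"jaw":0},{"travel":[-24,-24,0],"angular":[-0.05,-0.09,0.348],"jaw":0},{"travel":[-28,-28.5,0],"angular":[-0.058,-0.105,0.406],"jaw":0},{"travel":[-32,-33,0],"angular":[-0.066,-0.12,0.464],"jaw":0},{"travel":[-36,-37,0],"angular":[-0.075,-0.136,0.522],"jaw":0},{"travel":[-40,-41.5,0],"angular":[-0.0833,-0.1515,0.58],"jaw":0},{"travel":[-43.9,-45.7,2],"angular":[-0.0833,-0.1515,0.58],"jaw":0},{"travel":[-43.9,-45.7,4],"angular":[-0.0833,-0.1515,0.58],"jaw":0},{"travel":[-43.9,-45.7,4],"angular":[-0.0833,-0.1515,0.58],"jaw":0},{"travel":[-43.9,-45.7,4],"angular":[-0.0833,-0.1515,0.58],"jaw":0},{"travel":[-43.9,-45.7,4],"angular":[-0.0833,-0.1515,0.58],"jaw":0}]'
python3 -c "
from plan import *
panel()
for n in ('wrist','top'): cv2.imwrite(f'pics/c_{n}.png',read_camera(n)[:,:,::-1])
cv2.imwrite('pics/c_scene.png',cv2.resize(read_camera('scene')[100:265,230:430][:,:,::-1],None,fx=3.5,fy=3.5,interpolation=cv2.INTER_CUBIC))
p,R=push(-45,26,27,60);rel(p,R)"
```

```text
clock: 1.65
position: [0.461, 0.0128, 0.1907]
tool_rot: [173.1, 6.7, 129.7]
force: [-0.4, 0.3, 0.1]
width: 0.0001
panel mm [4.0, 37.0, 141.6] force [-0.43  0.26  0.05] z.N 0.9999980185659335 ang of tool y -44.847960823991116 w 0.0001467103905531966 t 1.65
travel cm [0.23, -0.43, 8.24] ang [0.0015, -0.0011, 0.0014] world [0.4702, 0.0124, 0.1095]
```

View pics/c_wrist.png

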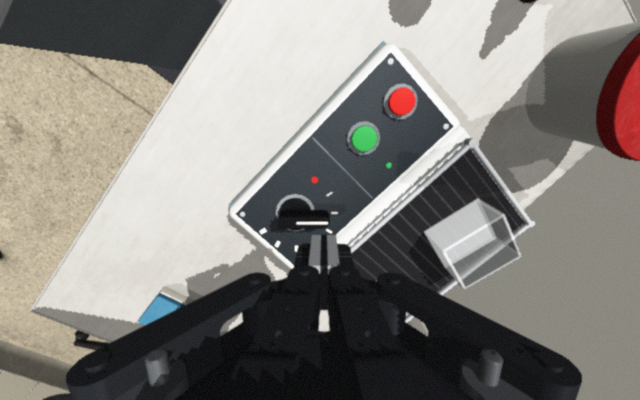

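View pics/c_scene.png

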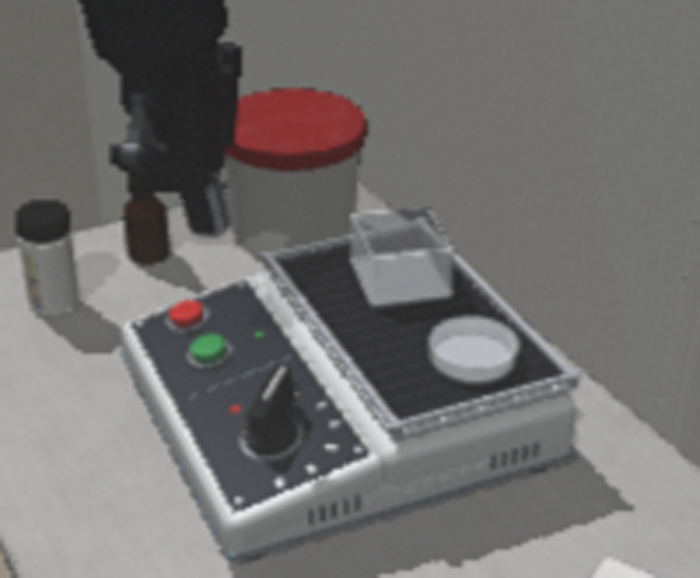

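The wrist view shows the panel clearly: red dot (315,180), green key (364,138), red key (401,101), white pointer line near (312,222). The fingers are shut above the selector. I'll use this view to cross-check.

Run:
```python
from plan import *
W=camera_model("wrist");a=read_camera("wrist").astype(int);R,G,B=a[...,0],a[...,1],a[...,2]
k=np.zeros(a.shape[:2],bool);k[80:240,240:440]=1
red=cents(a,k&(R>G+50)&(R>B+50));gr=cents(a,k&(G>R+40)&(G>B+25))
print(red,gr)
def pp(uv,h):
    q=onplane(W,*uv,C+h*N,N)-C;return (np.array([q@X,q@Y])*1e3).round(1)
print("exp dot",(41*np.array([np.cos(np.radians(105)),np.sin(np.radians(105))])).round(1),"exp grn",((G-C)@X*1e3).round(1),((G-C)@Y*1e3).round(1))
for c,s in red: print("red",pp(c,0),pp(c,.01))
for c,s in gr: print("grn",pp(c,0),pp(c,.01))
k[:]=0;k[205:235,280:335]=1
ln=cents(a,k&(a.min(2)>120)); print("line",[(c,s,pp(c,.031)) for c,s in ln])
panel()
```

```text
[([400.2, 102.58], 604), ([313.0, 180.33], 42)] [([362.59, 139.56], 533), ([386.79, 166.11], 38)]Traceback (most recent call last):
  File "<stdin>", line 8, in <module>
ValueError: operands could not be broadcast together with shapes (400,640) (3,)
```

Run:
```python
from plan import *
W=camera_model("wrist")
def pp(uv,h):
    q=onplane(W,*uv,C+h*N,N)-C;return (np.array([q@X,q@Y])*1e3).round(1)
print("exp dot",(41*np.array([np.cos(np.radians(105)),np.sin(np.radians(105))])).round(1),"exp grn",((G-C)@X*1e3).round(1),((G-C)@Y*1e3).round(1))
print("dot",pp((313,180.33),0),"red",pp((400.2,102.58),.01),"grn",pp((362.59,139.56),.01))
a=read_camera("wrist").astype(int);k=np.zeros(a.shape[:2],bool);k[205:235,280:335]=1
print([(c,s,pp(c,.031)) for c,s in cents(a,k&(a.min(2)>120))])
panel()
```

```text
exp dot [-10.6  39.6] exp grn -5.9 104.5
dot [-10.9  38.2] red [ -6.5 150.4] grn [ -6.4 102.5]
[([309.56, 206.69], 16, array([ 1.1, 22.9])), ([331.81, 213.0], 16, array([20.6, 33.5])), ([310.0, 223.5], 128, array([13.3, 11. ])), ([327.04, 231.44], 25, array([30.9, 16.9]))]
panel mm [4.2, 38.9, 142.6] force [-0.35 -0.67  0.26] z.N 0.9999979720988069 ang of tool y -45.12414030600981 w -0.00011556885878336376 t 1.9
```

Wrist and top views agree within 2 mm; I'll shift the dial centre by 1 mm towards the wrist estimate. Next is the descent beside the pointer.

```bash
sed -i 's/-.0258,.0505/-.0267,.0507/; s/G=np.array(\[.479,.079,.059\])/G=np.array([.479,.078,.0585])/' plan.py; python3 -c "
from plan import *
p,R=push(-45,27,27,14);rel(p,R);p,R=push(-45,27,17,14);rel(p,R)"
```

```text
travel cm [0.17, -0.43, 12.84] ang [0.0019, -0.0005, 0.0022] world [0.4787, 0.0115, 0.0645]
travel cm [-0.83, -0.43, 12.84] ang [0.0019, -0.0005, 0.0022] world [0.485, 0.0039, 0.0657]
```

```bash
python3 -m handwheel '[{"travel":[0.2,-0.4,2.5],"angular":[0,0,0],"jaw":0},{"travel":[0.2,-0.4,5],"angular":[0,0,0],"jaw":0},{"travel":[0.2,-0.4,7],"angular":[0,0,0],"jaw":0},{"travel":[0.2,-0.4,8.5],"angular":[0,0,0],"jaw":0},{"travel":[0.2,-0.4,9.5],"angular":[0,0,0],"jaw":0},{"travel":[0.2,-0.4,10.5],"angular":[0,0,0],"jaw":0},{"travel":[0.2,-0.4,11.5],"angular":[0,0,0],"jaw":0},{"travel":[0.2,-0.4,12.2],"angular":[0,0,0],"jaw":0},{"travel":[0.2,-0.4,12.7],"angular":[0,0,0],"jaw":0},{"travel":[0.2,-0.4,12.7],"angular":[0,0,0],"jaw":0},{"travel":[0.2,-0.4,12.7],"angular":[0,0,0],"jaw":0}]'
cat > look.py <<'E'
from plan import *
import sys
n=sys.argv[1]
panel()
a=cv2.resize(read_camera('scene')[160:260,250:380][:,:,::-1],None,fx=4.5,fy=4.5,interpolation=cv2.INTER_CUBIC)
b=cv2.resize(read_camera('top')[198:250,262:352][:,:,::-1],None,fx=6.5,fy=6.5,interpolation=cv2.INTER_CUBIC)
cv2.imwrite(f'pics/{n}_s.png',a);cv2.imwrite(f'pics/{n}_t.png',b)
cv2.imwrite(f'pics/{n}_w.png',read_camera('wrist')[:,:,::-1])
E
python3 look.py d
```

```text
clock: 3.0
position: [0.4788, 0.0107, 0.0655]
tool_rot: [173.0, 6.8, 129.9]
force: [0.2, 0.7, -0.3]
width: 0.0002
panel mm [0.3, 37.3, 15.0] force [ 0.21  0.67 -0.3 ] z.N 0.9999990655170727 ang of tool y -45.00285701366582 w 0.000154209319597635 t 3.0
```

View pics/d_s.png

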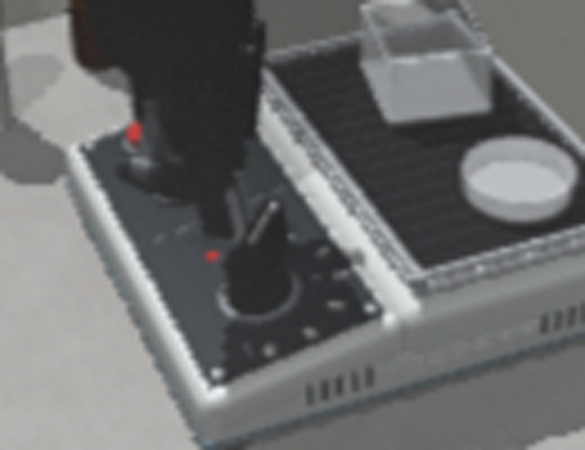

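View pics/d_w.png

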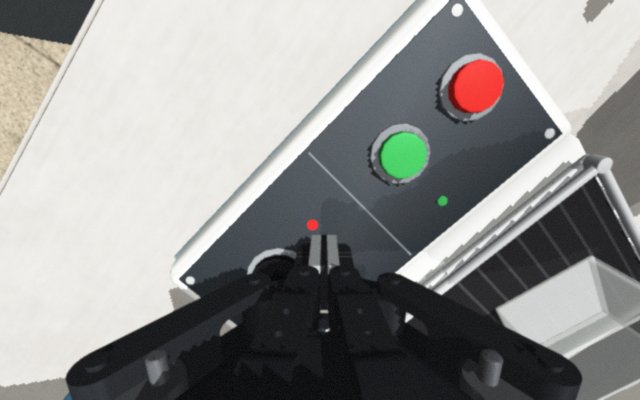

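View pics/d_t.png

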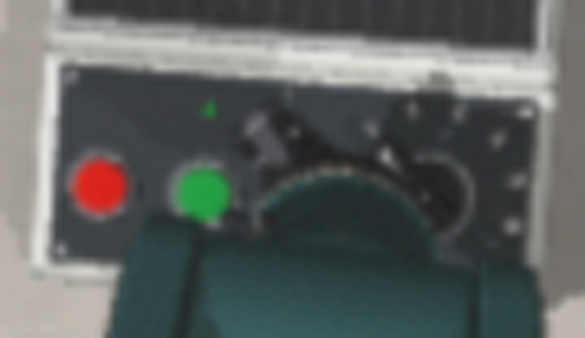

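The fingers stand free on the pointer's anticlockwise side, about 10 mm off, with the pointer still on mark 2. Now I'll work out the arc rows.

```bash
python3 -c "
from plan import *
b=cur()
for th,d in ((-45,21),(-45,17),(-41,17),(-37,17),(-33,17),(-29,17),(-26,17)): rel(*push(th,27,d,15),b)"
```

```text
travel cm [-0.5, 0.02, 0.02] ang [0.0017, -0.0001, 0.0001] world [0.4823, 0.007, 0.0662]
travel cm [-0.9, 0.02, 0.02] ang [0.0017, -0.0001, 0.0001] world [0.4849, 0.0039, 0.0667]
travel cm [-1.09, 0.13, 0.02] ang [0.0017, -0.0001, 0.0699] world [0.4869, 0.0032, 0.067]
travel cm [-1.29, 0.23, 0.02] ang [0.0017, -0.0002, 0.1397] world [0.4889, 0.0023, 0.0674]
travel cm [-1.5, 0.31, 0.02] ang [0.0017, -0.0002, 0.2095] world [0.4909, 0.0013, 0.0677]
travel cm [-1.71, 0.38, 0.02] ang [0.0017, -0.0003, 0.2793] world [0.4928, 0.0001, 0.0681]
travel cm [-1.87, 0.43, 0.02] ang [0.0017, -0.0004, 0.3317] world [0.4941, -0.0008, 0.0683]
```

```bash
python3 -m handwheel '[{"travel":[-0.5,0,0],"angular":[0,0,0],"jaw":0},{"travel":[-0.9,0,0],"angular":[0,0,0],"jaw":0},{"travel":[-1.09,0.13,0],"angular":[0,0,0.07],"jaw":0},{"travel":[-1.29,0.23,0],"angular":[0,0,0.14],"jaw":0},{"travel":[-1.5,0.31,0],"angular":[0,0,0.21],"jaw":0},{"travel":[-1.71,0.38,0],"angular":[0,0,0.28],"jaw":0},{"travel":[-1.87,0.43,0],"angular":[0,0,0.33],"jaw":0},{"travel":[-1.87,0.43,0],"angular":[0,0,0.33],"jaw":0},{"travel":[-1.87,0.43,0],"angular":[0,0,0.33],"jaw":0}]'; python3 look.py e
```

```text
clock: 4.05
position: [0.4941, -0.001, 0.0683]
tool_rot: [171.2, 4.2, 111.1]
force: [0.0, -0.5, 0.3]
width: -0.0003
panel mm [16.8, 27.0, 15.0] force [ 0.02 -0.55  0.32] z.N 0.999998955154041 ang of tool y -26.163179498277913 w -0.00027934541282312536 t 4.05
```

View pics/e_s.png

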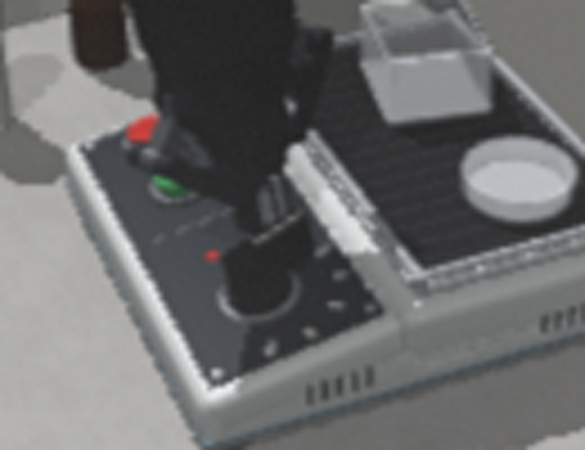

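View pics/e_w.png

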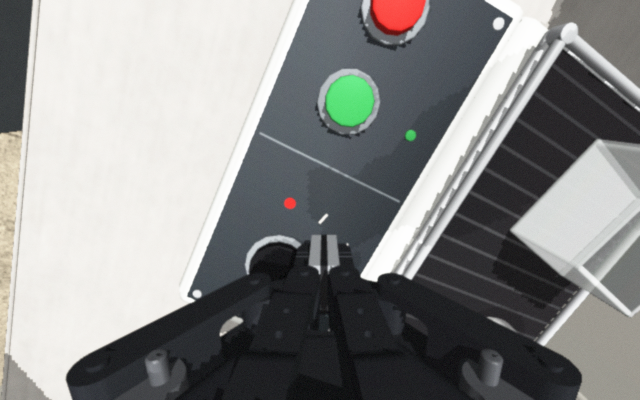

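View pics/e_t.png

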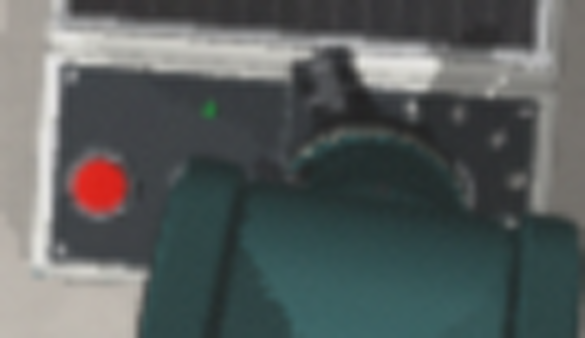

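In the scene view the pointer line has turned to about (255,240)-(300,217), so it has clicked on ahead of the finger. The shaker's corners haven't moved. Next click.

```bash
python3 -c "
from plan import *
b=cur()
for th in (-22,-17,-12,-7,-2,2,5): rel(*push(th,27,17,15),b)"
```

```text
travel cm [-0.21, 0.14, -0.01] ang [0.0009, -0.001, 0.0723] world [0.4958, -0.0022, 0.0686]
travel cm [-0.46, 0.26, -0.01] ang [0.0008, -0.0011, 0.1595] world [0.4978, -0.0041, 0.069]
travel cm [-0.72, 0.36, -0.01] ang [0.0008, -0.0011, 0.2468] world [0.4997, -0.0062, 0.0694]
travel cm [-0.99, 0.43, -0.01] ang [0.0007, -0.0011, 0.3341] world [0.5013, -0.0084, 0.0697]
travel cm [-1.26, 0.48, -0.01] ang [0.0007, -0.0012, 0.4213] world [0.5028, -0.0108, 0.0699]
travel cm [-1.48, 0.51, -0.01] ang [0.0007, -0.0012, 0.4911] world [0.5038, -0.0127, 0.0701]
travel cm [-1.65, 0.52, -0.01] ang [0.0006, -0.0012, 0.5435] world [0.5044, -0.0143, 0.0703]
```

```bash
python3 -m handwheel '[{"travel":[-0.21,0.12,0],"angular":[0,0,0.07],"jaw":0},{"travel":[-0.46,0.25,0],"angular":[0,0,0.16],"jaw":0},{"travel":[-0.72,0.35,0],"angular":[0,0,0.245],"jaw":0},{"travel":[-0.99,0.43,0],"angular":[0,0,0.333],"jaw":0},{"travel":[-1.26,0.48,0],"angular":[0,0,0.42],"jaw":0},{"travel":[-1.48,0.51,0],"angular":[0,0,0.49],"jaw":0},{"travel":[-1.65,0.52,0],"angular":[0,0,0.54],"jaw":0},{"travel":[-1.65,0.52,0],"angular":[0,0,0.54],"jaw":0},{"travel":[-1.65,0.52,0],"angular":[0,0,0.54],"jaw":0}]'; python3 look.py f
```

```text
clock: 5.1
position: [0.5044, -0.0142, 0.0702]
tool_rot: [170.3, -0.9, 80.6]
force: [-0.1, -0.0, -0.7]
width: 0.0002
panel mm [28.4, 14.7, 14.9] force [-0.06 -0.04 -0.73] z.N 0.9999991122437254 ang of tool y 4.747472287294348 w 0.00019170092721014766 t 5.1
```

View pics/f_s.png

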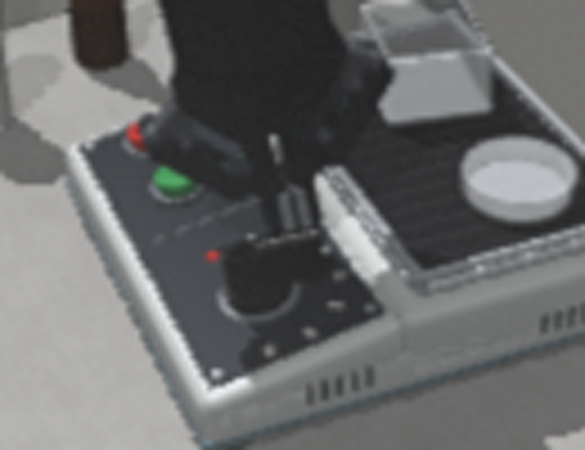

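View pics/f_w.png

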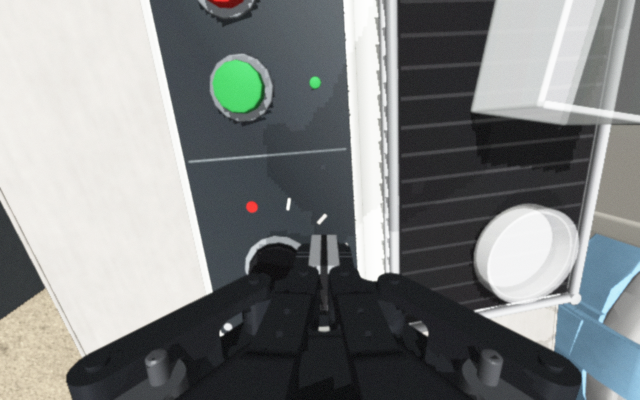

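```bash
cat > ang.py <<'E'
from plan import *
import sys
S=camera_model("scene");f=[float(x) for x in sys.argv[1:]]
for u,v in ((f[0],f[1]),(f[2],f[3])):
    q=onplane(S,250+(u+.5)/4.5-.5,160+(v+.5)/4.5-.5,C+.031*N,N)-C;print("mm",q@X*1e3,q@Y*1e3,"angle",np.degrees(np.arctan2(-(q@Y),q@X)))
E
python3 ang.py 258 242 318 235; python3 ang.py 250 238 300 213; python3 -c "
import cv2
a=cv2.imread('pics/f_s.png')[200:330,180:400];cv2.imwrite('pics/f_z.png',cv2.resize(a,None,fx=3.5,fy=3.5))"
```

```text
mm 4.454328209010493 1.3387217850370012 angle -16.72783725510656
mm 31.80589568577876 -10.957828619523683 angle 19.009952922413447
mm 2.1574139341180705 6.40261241986831 angle -71.37832481536621
mm 30.76303108989327 9.40833125858534 angle -17.00532907159477
```

View pics/f_z.png

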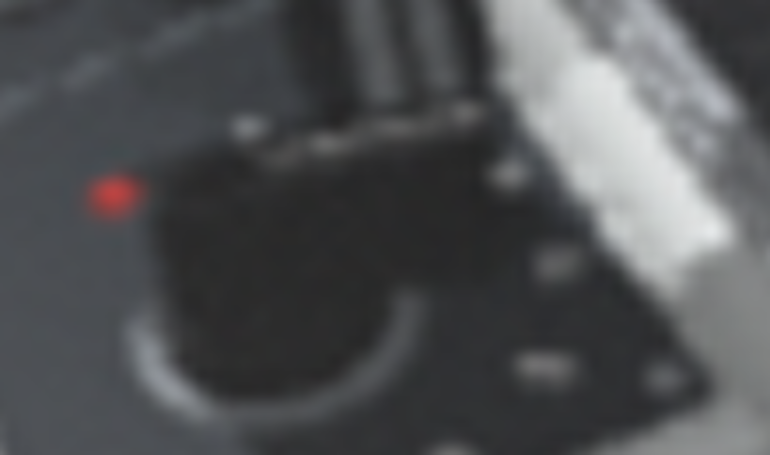

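The line's tip lies at about +19° (its direction is about +24° with this rough picking). That is consistent with position 4 (+15°) and rules out -15° and +45°. Now the last click.

```bash
python3 -c "
from plan import *
b=cur()
for th in (9,13,17,21,25,29,33,35): rel(*push(th,27,17,15),b)"
```

```text
travel cm [-0.21, 0.12, -0.01] ang [0.0001, -0.0014, 0.0736] world [0.5052, -0.0163, 0.0704]
travel cm [-0.41, 0.22, -0.01] ang [0.0001, -0.0014, 0.1434] world [0.5058, -0.0185, 0.0706]
travel cm [-0.61, 0.3, -0.01] ang [0.0, -0.0014, 0.2132] world [0.5063, -0.0206, 0.0707]
travel cm [-0.83, 0.37, -0.01] ang [-0.0, -0.0014, 0.283] world [0.5066, -0.0228, 0.0708]
travel cm [-1.04, 0.42, -0.01] ang [-0.0001, -0.0014, 0.3528] world [0.5068, -0.0251, 0.0708]
travel cm [-1.26, 0.46, -0.01] ang [-0.0001, -0.0014, 0.4226] world [0.5068, -0.0273, 0.0709]
travel cm [-1.48, 0.49, -0.02] ang [-0.0002, -0.0014, 0.4924] world [0.5067, -0.0295, 0.0709]
travel cm [-1.59, 0.49, -0.02] ang [-0.0002, -0.0014, 0.5274] world [0.5065, -0.0306, 0.0709]
```

```bash
python3 -m handwheel '[{"travel":[-0.21,0.12,0],"angular":[0,0,0.074],"jaw":0},{"travel":[-0.41,0.22,0],"angular":[0,0,0.143],"jaw":0},{"travel":[-0.61,0.3,0],"angular":[0,0,0.213],"jaw":0},{"travel":[-0.83,0.37,0],"angular":[0,0,0.283],"jaw":0},{"travel":[-1.04,0.42,0],"angular":[0,0,0.353],"jaw":0},{"travel":[-1.26,0.46,0],"angular":[0,0,0.423],"jaw":0},{"travel":[-1.48,0.49,0],"angular":[0,0,0.49],"jaw":0},{"travel":[-1.59,0.49,0],"angular":[0,0,0.525],"jaw":0},{"travel":[-1.59,0.49,0],"angular":[0,0,0.525],"jaw":0},{"travel":[-1.59,0.49,0],"angular":[0,0,0.525],"jaw":0}]'; python3 look.py g; python3 -c "
import cv2
a=cv2.imread('pics/g_s.png')[180:330,180:400];cv2.imwrite('pics/g_z.png',cv2.resize(a,None,fx=3.5,fy=3.5))"
```

```text
clock: 6.25
position: [0.5066, -0.0306, 0.0707]
tool_rot: [172.0, -5.6, 50.9]
force: [1.2, -0.0, 0.8]
width: 0.0001
panel mm [31.9, -1.5, 14.9] force [ 1.22 -0.03  0.75] z.N 0.9999990480415805 ang of tool y 34.84725076521456 w 8.251652705680618e-05 t 6.25
```

View pics/g_z.png

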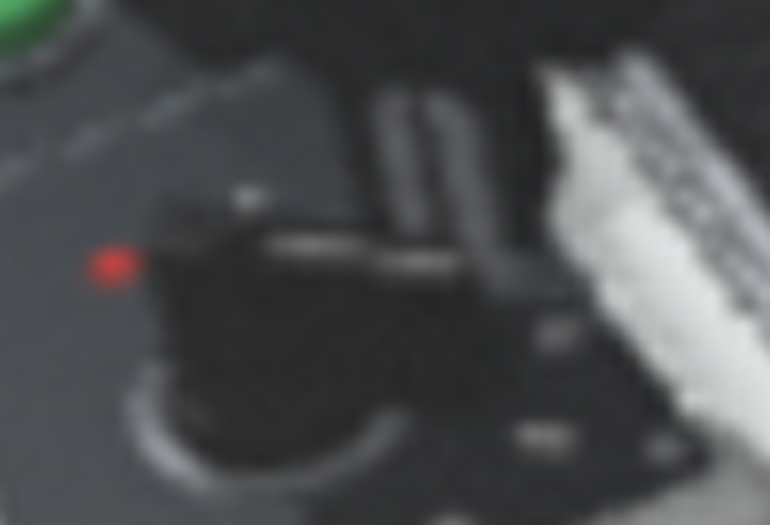

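View pics/g_w.png

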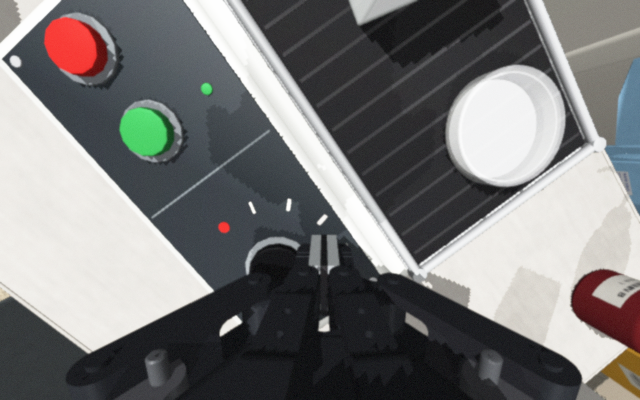

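```bash
python3 ang.py 255.7 249.4 311.4 255.1; python3 -c "
from plan import *
b=cur();rel(*push(35,27,25,15),b);rel(*push(35,27,25,65),b)"
```

```text
mm 1.4304347253302163 -3.077744172855233 angle 65.07253760379928
mm 23.18889994434821 -22.549177304104354 angle 44.198676033085135
travel cm [0.79, -0.0, -0.01] ang [-0.0004, -0.0013, 0.0022] world [0.5116, -0.0245, 0.0717]
travel cm [0.8, -0.0, -5.01] ang [-0.0004, -0.0013, 0.0022] world [0.5032, -0.0238, 0.1209]
```

The pointer's tip reads 44° and its direction 42°, so it has clicked into the fifth mark. I'll back off, lift and verify with a clear view.

```bash
python3 -m handwheel '[{"travel":[0.3,0,0],"angular":[0,0,0],"jaw":0},{"travel":[0.5,0,-0.5],"angular":[0,0,0],"jaw":0},{"travel":[0.5,0,-2],"angular":[0,0,0],"jaw":0},{"travel":[0.5,0,-4.5],"angular":[0,0,0],"jaw":0},{"travel":[0.5,0,-7],"angular":[0,0,0],"jaw":0},{"travel":[0.5,0,-7],"angular":[0,0,0],"jaw":0},{"travel":[0.5,0,-7],"angular":[0,0,0],"jaw":0}]'; python3 -c "
from plan import *
p,R=push(0,0,0,0);k=G
rel(k+.05*N,R);rel(k+.02*N,R);panel()"
```

```text
clock: 7.1
position: [0.4985, -0.0259, 0.141]
tool_rot: [171.9, -5.7, 50.8]
force: [0.5, -0.9, -0.9]
width: -0.0003
travel cm [5.98, -9.24, 2.66] ang [0.0019, -0.0018, -0.6093] world [0.4706, 0.0787, 0.1078]
travel cm [5.97, -9.24, 5.66] ang [0.0019, -0.0018, -0.6093] world [0.4756, 0.0783, 0.0782]
panel mm [35.4, 2.5, 85.5] force [ 0.46 -0.89 -0.92] z.N 0.9999967299021171 ang of tool y 34.90778276890851 w -0.00027437539028774043 t 7.1
```

```bash
python3 -m handwheel '[{"travel":[0.9,-1.5,0],"angular":[0,0,-0.1],"jaw":0},{"travel":[1.8,-3,0],"angular":[0,0,-0.2],"jaw":0},{"travel":[2.7,-4.5,0],"angular":[0,0,-0.3],"jaw":0},{"travel":[3.6,-6,0],"angular":[0,0,-0.4],"jaw":0},{"travel":[4.8,-7.6,0],"angular":[0,0,-0.5],"jaw":0},{"travel":[6,-9.2,0.5],"angular":[0,0,-0.6],"jaw":0},{"travel":[6,-9.2,2],"angular":[0,0,-0.61],"jaw":0},{"travel":[6,-9.2,2],"angular":[0,0,-0.61],"jaw":0},{"travel":[6,-9.2,2],"angular":[0,0,-0.61],"jaw":0}]'; python3 look.py i
```

```text
clock: 8.0
position: [0.4686, 0.0786, 0.1128]
tool_rot: [170.4, -0.1, 85.3]
force: [-0.2, -0.3, -0.2]
width: -0.0
panel mm [-7.1, 104.2, 64.3] force [-0.17 -0.33 -0.25] z.N 0.9999975584749804 ang of tool y -0.012785067736735968 w -3.708764964689453e-05 t 8.0
```

View pics/i_w.png

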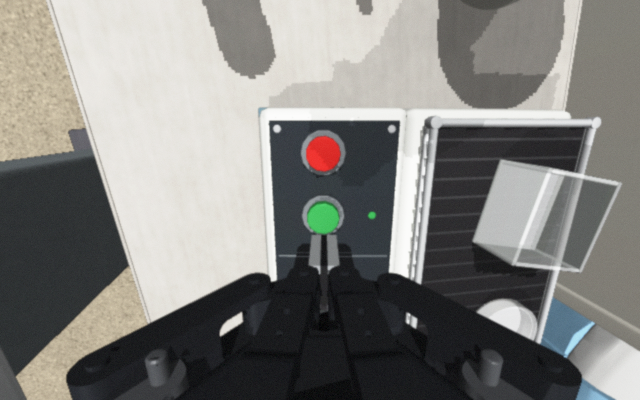

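View pics/i_s.png

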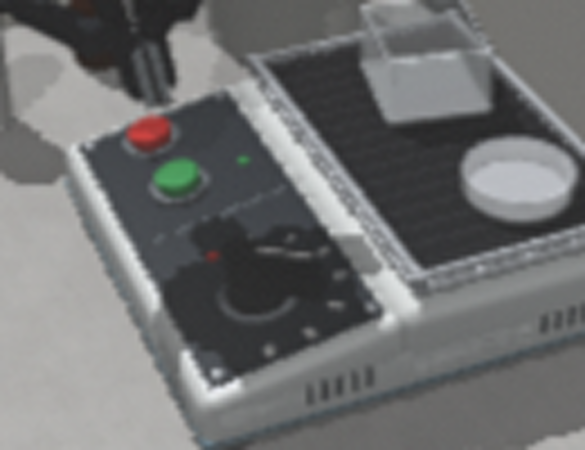

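View pics/i_t.png

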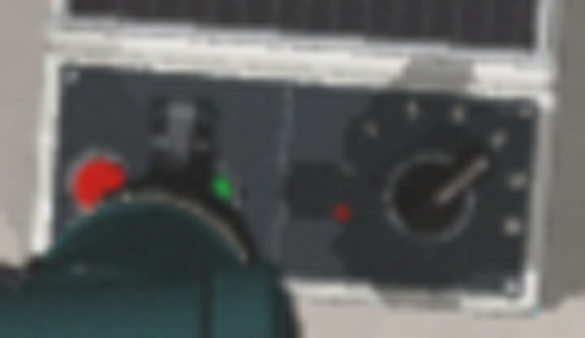

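The top view shows the pointer line (440,203)-(487,160) aimed at the fifth mark (498,140). In the wrist view the green key (322,217) is centred on the finger column. I'll check the key's location with the red key plus 48 mm.

Run:
```python
from plan import *
W=camera_model("wrist");a=cv2.imread("pics/i_w.png").astype(int);B,Gc,R=a[...,0],a[...,1],a[...,2]
k=np.zeros(a.shape[:2],bool);k[110:240,270:390]=1
r=cents(a,k&(R>Gc+50)&(R>B+50));g=cents(a,k&(Gc>R+40)&(Gc>B+25))
print(r,g)
for c,s in r[:1]+g[:2]:
    q=onplane(W,*c,C+.01*N,N)-C; print((q@X*1e3).round(1),(q@Y*1e3).round(1))
print("G",(G-C)@X*1e3,(G-C)@Y*1e3,(G-C)@N*1e3)
T=camera_model("top");z=lambda u,v:(262+(u+.5)/6.5-.5,198+(v+.5)/6.5-.5)
e=[onplane(T,*z(*p),C+.031*N,N)-C for p in((440,203),(487,160))];d=e[1]-e[0];print("pointer deg",np.degrees(np.arctan2(-(d@Y),d@X)),[((x@X)*1e3,(x@Y)*1e3) for x in e])
P,Rm=push(0,0,0,0); rel(G+.006*N,Rm); panel()
```

```text
[([322.67, 153.28], 985)] [([322.63, 217.22], 851), ([371.44, 214.67], 55)]
-6.2 151.3
-6.3 103.8
30.3 105.8
G -6.055174106811147 104.43806675934148 8.953495301140048
pointer deg 42.74262899987924 [(np.float64(2.007787214079928), np.float64(-3.600227968427267)), (np.float64(23.176589141293526), np.float64(-23.16341738318263))]
travel cm [0.04, -0.02, 5.02] ang [0.0007, -0.0012, -0.0004] world [0.478, 0.0781, 0.0644]
panel mm [-5.9, 104.0, 65.1] force [0.26 0.03 0.1 ] z.N 0.9999990128119978 ang of tool y 0.0233350009211815 w 0.0006671138470619674 t 8.15
```

```bash
python3 -m handwheel '[{"travel":[0,0,2],"angular":[0,0,0],"jaw":0},{"travel":[0,0,3.5],"angular":[0,0,0],"jaw":0},{"travel":[0,0,4.5],"angular":[0,0,0],"jaw":0},{"travel":[0,0,5],"angular":[0,0,0],"jaw":0},{"travel":[0,0,5.3],"angular":[0,0,0],"jaw":0},{"travel":[0,0,5.3],"angular":[0,0,0],"jaw":0},{"travel":[0,0,5.3],"angular":[0,0,0],"jaw":0}]'; python3 look.py j; for i in 1 2 3; do python3 -m handwheel '[{"travel":[0,0,0.1],"angular":[0,0,0],"jaw":0},{"travel":[0,0,0.2],"angular":[0,0,0],"jaw":0},{"travel":[0,0,0.2],"angular":[0,0,0],"jaw":0}]'; python3 -c "
from plan import *
panel()"; done
```

```text
clock: 8.85
position: [0.4783, 0.0779, 0.0618]
tool_rot: [170.2, -0.1, 85.3]
force: [-0.8, -1.5, 1.3]
width: 0.0002
panel mm [-6.2, 104.3, 12.3] force [-0.75 -1.5   1.3 ] z.N 0.9999990303660727 ang of tool y -0.030479193358192967 w 0.00019796681164590594 t 8.85
clock: 9.3
position: [0.4788, 0.078, 0.0595]
tool_rot: [170.2, -0.1, 85.3]
force: [-0.8, -0.1, 2.1]
width: -0.0003
panel mm [-6.1, 104.4, 10.0] force [-0.83 -0.14  2.13] z.N 0.9999988349651094 ang of tool y -0.030881668868070155 w -0.00027732281625686964 t 9.3
clock: 9.6
position: [0.4791, 0.078, 0.058]
tool_rot: [170.2, -0.1, 85.3]
force: [-3.2, -0.7, 12.5]
width: -0.0004
panel mm [-6.1, 104.4, 8.5] force [-3.17 -0.73 12.51] z.N 0.9999986348732428 ang of tool y -0.0316254378591247 w -0.00038321615138028756 t 9.6
clock: 9.9
position: [0.4793, 0.078, 0.0575]
tool_rot: [170.1, -0.1, 85.4]
force: [-12.6, -1.4, 36.4]
width: -0.0004
panel mm [-6.0, 104.4, 7.9] force [-12.58  -1.41  36.4 ] z.N 0.999997179803847 ang of tool y -0.04345362579359812 w -0.0004147736222087607 t 9.9
```

View pics/j_s.png

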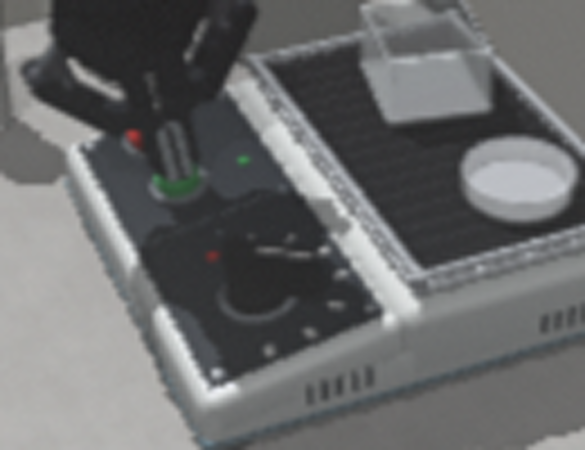

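The picture shows the fingertip over the green key (178,185). The force rose from 2 to 38 N over about 4 mm, so the key is on its stop. Releasing now.

```bash
python3 -m handwheel '[{"travel":[0,0,-0.3],"angular":[0,0,0],"jaw":0},{"travel":[0,0,-0.8],"angular":[0,0,0],"jaw":0},{"travel":[0,0,-2],"angular":[0,0,0],"jaw":0},{"travel":[0,0,-4.5],"angular":[0,0,0],"jaw":0},{"travel":[0,0,-8],"angular":[0,0,0],"jaw":0},{"travel":[0,0,-12],"angular":[0,0,0],"jaw":0},{"travel":[0,0,-12],"angular":[0,0,0],"jaw":0},{"travel":[0,0,-12],"angular":[0,0,0],"jaw":0},{"travel":[0,0,-12],"angular":[0,0,0],"jaw":0}]'; python3 look.py k; python3 -c "
from h import *
cv2.imwrite('pics/k_top.png',read_camera('top')[:,:,::-1])
a=cv2.imread('pics/k_top.png').astype(int);b=cv2.imread('pics/a_top.png').astype(int)
for nm,(y0,y1,x0,x1) in dict(red=(215,240,262,285),green=(215,240,285,302)).items():
  for q in (b,a):
    B,G,R=q[...,0],q[...,1],q[...,2];k=np.zeros(B.shape,bool);k[y0:y1,x0:x1]=1
    print(nm,cents(q,k&((R>G+50) if nm=='red' else (G>R+40)&(G>B+25))))"
```

```text
clock: 10.8
position: [0.4584, 0.0795, 0.1729]
tool_rot: [170.3, -0.1, 85.3]
force: [-0.0, -0.5, -0.6]
width: 0.0001
panel mm [-7.1, 104.2, 125.2] force [-0.04 -0.54 -0.63] z.N 0.9999986964155569 ang of tool y -0.03140184543364034 w 9.46066778089732e-05 t 10.8
red [([276.8, 226.3], 61)]
red [([276.84, 226.21], 61)]
green [([292.67, 227.44], 55)]
green [([294.39, 227.48], 31)]
```

View pics/k_s.png

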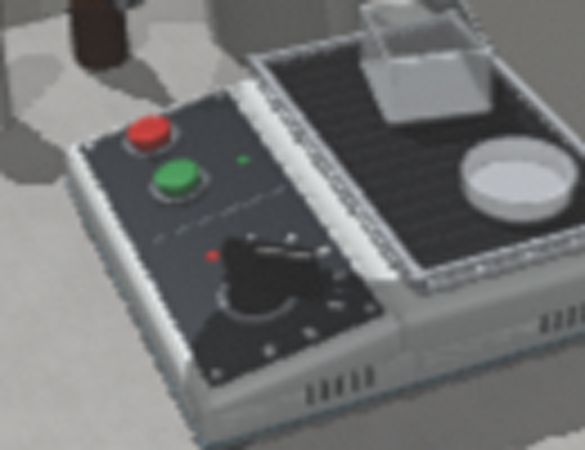

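View pics/k_top.png

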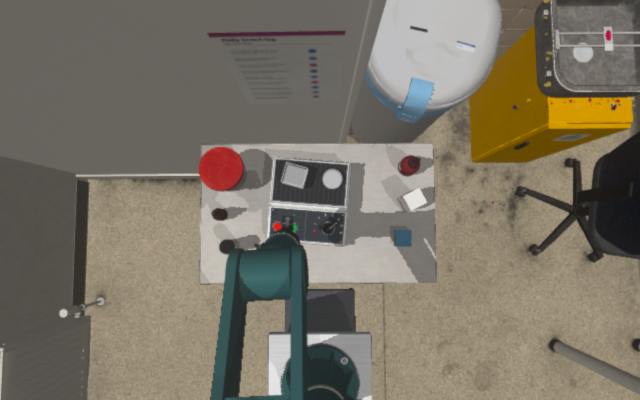

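View pics/k_t.png

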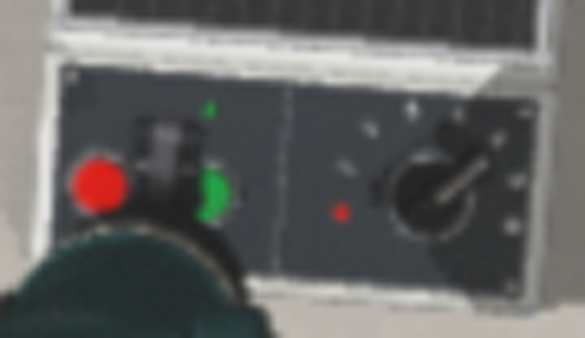

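The keys stand up again, the shaker and other things are where they were, and the pointer is on mark 5. Handing in.

```bash
python3 -c "
from rig import *
print(job_done())"
```

```text
the job is handed in; nothing more can be done
None
```

I pushed the selector with shut fingers from the second mark, click by click, until it clicked into the fifth. I then pressed the green key down to its stop, let it go and lifted the arm clear. The job was handed in after about 11 s of the 54 s allowed; no verdict came back.

**Selector:** the top camera read the pointer at about 43° before the key press, against 45° nominal. After the press it still points at the fifth mark. It was not re-measured then, only viewed.

**Green key:** the fingertip went down about 4 mm and the force rose from 2 N to about 38 N, so I took the key as fully down. That is well above the 4 N the key needs. It stands up again in the last scene picture; in the last top view the arm partly covers it.

**Everything else:** the red key's pixel position is unchanged to 0.1 px. By eye, the shaker, the dishes and the things around it are where they stood. The last force reading was about 0.8 N with the tool clear of everything, about the level of the sensor's scatter.

**Disagreements:** the cameras differed by up to 2 mm sideways and 3 mm in key height. I allowed for the sideways difference by shifting the dial centre 1 mm, and pressed the key by force rather than by height. My rough mid-way reading at the fourth mark gave 19–24° against 15° nominal, but the next mark was 30° on, so the position was not in doubt.

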